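# Short spin on the bench centrifuge

### The job

Start a short spin on the small bench centrifuge with the fingertips: first push its lid fully shut, then press the half of the white rocker switch that has the green mark, so that it tips fully over to on, and then press the yellow key right down and keep it held down; the program finishes while the finger is still holding the yellow key. Do not press the red or the blue key, and leave the bottles and the bench timer standing where they are; nothing is to be picked up.

Things in the scene. Friction and masses are not known exactly. Their poses are not given: they have to be found in the camera images.
- spinner: small white bench centrifuge, fixed, 230 (x) x 260 (y) mm. Origin: centre of its underside, on the worktop. Its own x points away from the operator towards the lid hinge, y to the left. Control deck in front (own x -115 to 0 mm), top 55 mm above the worktop; rotor chamber behind it, rim 82 mm high, with a hinged lid. A fixed water bath, 331 mm tall, stands beyond it to the right (world x over 0.65, y from 0.03 to -0.55): go round its front.
- lid_hinge (a point): middle of the lid's hinge line, 105 mm behind the centrifuge origin along its own x, 83 mm high; the hinge line runs along the centrifuge's own y
- lid_front (a point): middle of the free front edge of the lid, on its upper face. The lid is a flat plate 105 mm long (hinge to front edge), 200 mm wide, 6 mm thick, grey frame with a clear window; it moves with the lid. Lid shut, the upper face is 89 mm above the worktop.
- lid (a joint): lid angle, rad: 0 shut, up to 1.0 open; starts 0.40 to 0.75. Stiff hinge: stays where it is left, about 1 to 3 N pressed straight down 60 mm before the hinge line closes it.
- rocker_module: black base of the white two-winged power rocker, 66 x 36 mm, on the deck; origin: centre of its underside, axes as the centrifuge's. It stands in any of the four places in the row across the control deck (62 mm apart), drawn anew each time.
- rocker_on (a point): middle of the rocker's ON half (white wing 28 mm long, 25 mm wide, green mark near its outer end), on its upper face; it is the half towards the lid, the origin of rocker_module lies 15 mm nearer the operator along own x. Off, this half slopes up away from the operator (point about 79 mm above the worktop); fully on, the half lies level, 73 mm above the worktop. Moves with the rocker.
- rocker (a joint): rocker angle, rad: 0 off, 0.36 fully on; stays where it is left (friction, about 2 N on the wing)
- spin_module: black base of the yellow key, 36 x 36 mm, on the deck, with the key in it; origin: centre of its underside. It stands in any of the four places in the row across the control deck (62 mm apart), drawn anew each time.
- spin_top (a point): centre of the top of the yellow square key (25 x 25 mm, top 22 mm above the deck and 77 mm above the worktop when up; 6 mm travel straight down, springs back; starts to move at 1 N, bottoms at about 4 N). The short-spin key: runs only while it is held down. The point moves with the key.
- spin_key (a joint): yellow key, m: 0 up, 0.006 fully down
- stop_top (a point): centre of the top of the red square key (25 x 25 mm, top 22 mm above the deck and 77 mm above the worktop when up; 6 mm travel straight down, springs back; starts to move at 1 N, bottoms at about 4 N). Not to be pressed. It stands in any of the four places in the row across the control deck (62 mm apart), drawn anew each time. The point moves with the key.
- stop_key (a joint): red key, m: 0 up, 0.006 fully down
- timer_top (a point): centre of the top of the blue square key (25 x 25 mm, top 22 mm above the deck and 77 mm above the worktop when up; 6 mm travel straight down, springs back; starts to move at 1 N, bottoms at about 4 N). Not to be pressed. It stands in any of the four places in the row across the control deck (62 mm apart), drawn anew each time. The point moves with the key.
- timer_key (a joint): blue key, m: 0 up, 0.006 fully down
- reagent: loose small bottle with pink contents and blue cap, 56 mm across, 104 mm tall, standing left of the centrifuge; origin: centre of its underside
- dropper: loose white dropper bottle with red tip, 27 mm across, 85 mm tall, standing right of the centrifuge; origin: centre of its underside
- bench_timer: loose white digital timer, 66 x 66 x 21 mm, lying in front of the centrifuge; origin: centre of its underside

How it is judged (in metres and radians):
On the way, in this order (a step that is already met when the one before it is completed fails the run):
1. the lid is shut (within 0.06 rad) (value of joint lid below 0.06 rad), for 0.2 s.
2. the rocker is tipped over to on (past 0.28 of 0.36 rad) (value of joint rocker above 0.28 rad), for 0.2 s.
3. the yellow key is held down (at least 4 of 6 mm) (value of joint spin_key above 0.004 m), for 0.2 s.
At the end, for the whole second after the job is handed in: lid shut (under 0.06 rad), rocker on (over 0.28 rad), yellow key held at least 4 mm down by the fingers (over 0.5 N), red and blue keys up (less than 3 mm down), bottles and timer within 20 mm of where they stood (value of joint lid below 0.06 rad and value of joint rocker above 0.28 rad and value of joint spin_key above 0.004 m and contact force between the fingers and spin_module above 0.5 N and value of joint each of stop_key, timer_key below 0.003 m and distance of each of reagent, dropper, bench_timer from where it was at the start of the episode below 0.02 m); the arm keeps its last pose, push and grip.
It fails at once if the red or the blue key is pressed (3 mm or more) (value of joint any of stop_key, timer_key above 0.003 m).
It fails at once if the rocker is switched on while the lid is open (value of joint rocker above 0.18 rad and value of joint lid above 0.1 rad).
It fails at once if the yellow key is pressed while the lid is open or the rocker off (value of joint spin_key above 0.003 m and (value of joint lid above 0.1 rad or value of joint rocker below 0.18 rad)).
It fails at once if a bottle or the timer is pushed away or picked up (moved 20 mm) (distance of any of reagent, dropper, bench_timer from where it was at the start of the episode above 0.02 m).
It fails at once if a bottle or the timer is tipped (angle between any of reagent, dropper, bench_timer's own z axis and vertical above 0.35 rad).
It also fails if it takes over 45 s, if anything falls off the work surface, if the arm or the gripper's body presses on something with over 40 N, if the wrist force passes 120 N, or if a joint passes its speed limit or range.

### The arm

A 6-joint arm with a two-finger parallel gripper is mounted at the origin on a cart in front of the work surface, level with it; the furniture and walls round the work are solid. World frame = base frame: x ahead of the robot, y to its left, z up, the work surface at z = 0. Lengths are in mm, angles in degrees, forces in N, time in s.
With the tool pointing down it reaches from about 425 to 1125 mm from the base axis. Payload 14.9 kg.
Tool frame: the origin (TCP) lies at the very end of the fingers, on their centre line; the grasp point (between the pads) lies robot.hold_point_z behind it (robot.hold_point_z is the distance from the TCP to the grasp point, in mm); z points along the fingers, y is the line along which they close (so a half turn about z gives the same grasp; the last joint's range is limited). The gripper opens to 91 mm and grips with 3 to 60 N. Pads are 32 mm wide; open, the fingers measure 118 mm over their backs; the gripper's body (76 mm by 178 mm) begins 60 mm behind the grasp point.
Start: joints at [-65.907, 21.709, 99.362, -0, 58.929, -1.908], TCP at [306.867, -629.167, 213.932] pointing down, gripper open.
Joint ranges: [-158.91, 158.91], [-42.39, 125.64], [0.06, 152.35], [-60.88, 240.88], [17.5, 164.5], [-176.32, 176.32]. Speed limits (degrees/s): [108.29, 108.29, 136.94, 180, 180, 180].

### API

Orientations are given as [roll, pitch, yaw] about the fixed x, y, z axes, in that order (R = Rz(yaw) Ry(pitch) Rx(roll)).
In Python, from workcell import robot gives the robot as it stands.
- The arm moves only by the tool carry_out, never from a script. Its argument "deltas" is a list of rows, each an object with "delta_rot": the turn, a rotation vector about the tool's x, y, z in degrees, a list of three; "xyz": the shift along the tool's x, y, z in mm, a list of three; "fingers": the opening, from 0 (shut) to 1 (fully open). A call has 1 to 8 rows; each row is the pose to reach, as a shift and turn from the pose commanded when the call began, along the tool's axes at that moment; what a row does not reach only later rows make up. A row lasts 1/10 s, in which the tool goes at most 50 mm and 8.59 degrees, less where a joint would pass 70% of its speed; a pose out of reach is approached as far as the arm can. A call with a gripper value outside its range is refused whole. The fingers move at their own pace and stop on an object; the grip force is fixed at half the most. Time passes only in rows, so rows that repeat a pose let the fingers close. It gives the time, the measured TCP pose, the force, the opening and the grip force at its end, in the units of the state.
- robot.read_state(): the state, without advancing time (a new reading comes with each control period).
- robot.grab_frame(name): name is "scene" or "top" or "wrist"; returns a dict with "color" (400x640x3 uint8, red, green, blue), "fx", "fy", "cx", "cy" (pixels), "R" (3x3) and "t" (3): a world point X has camera coordinates R X + t. Camera axes: x right, y down, z forward; pixel columns grow to the right and rows downward; lengths in mm; the calibration is good to about 2 mm. A picture is of the moment at which its call begins. There is no depth.
- robot.sign_off(): hands the job in; it is judged then, once.
The state is a dict: "clock": time; "joint_positions": joint angles; "qd": joint speeds; "joint_torque": joint torques, N m; "tool_pos": TCP position; "eef_rot": TCP orientation; "force": force on the tool from outside, world axes, zero at the start; "torque": the same for the moment, N m; "finger_gap": finger opening in mm; "grasp_force": force on a finger pad.
Only numpy, scipy, OpenCV 4.12 (cv2) and the standard library are available. Lean on these libraries where they do the work, as an engineer would, in place of code of your own. Each camera call takes 0.05 s, during which the arm holds its last target. There are 200 camera calls.

## Working session

There is one attempt and no reset: what is moved stays moved. The work goes in short steps, Python scripts to look and compute and a tool call to move; the robot and the scene stay as the last step left them, time stands still between calls to the robot, and variables do not carry over. Pictures are saved under pics/ and viewed, at most 10 in all, crops included, and the job is handed in when it is done.

Besides the shell and the picture viewer there is one more tool, called after "Request:" as name(argument=value, ...) on one line, values as JSON. carry_out: Moves the arm, as the interface text tells. Its arguments: {"type":"object","properties":{"deltas":{"type":"array","items":{"type":"object","properties":{"delta_rot":{"type":"array","items":{"type":"number"}},"xyz":{"type":"array","items":{"type":"number"}},"fingers":{"type":"number"}}}}},"required":["deltas"]}

```bash
mkdir -p pics
python3 - <<'E'
from workcell import robot
import cv2,numpy as np,pickle
d={}
for n in("scene","top"):
    f=robot.grab_frame(n);d[n]=f;cv2.imwrite(f"pics/{n}0.png",f["color"][:,:,::-1])
    print(n,f["fx"],f["cx"],f["cy"],np.round(f["R"],3).tolist(),np.round(f["t"],1))
pickle.dump(d,open("d.pkl","wb"))
s=robot.read_state();print(s["tool_pos"],s["eef_rot"],s["finger_gap"],s["clock"],robot.hold_point_z)
E
```

```text
scene 442.71517625143355 322.2969534107584 195.66371898963104 [[-0.881, -0.473, -0.017], [-0.268, 0.528, -0.806], [0.39, -0.706, -0.592]] [583.5  62.2 881. ]
top 507.9776202595361 327.01321703417574 205.20490006216622 [[0.023, -0.999, 0.034], [-0.993, -0.027, -0.115], [0.115, -0.031, -0.993]] [ 217.2  544.1 1151.4]
[ 306.67909626 -628.8319261   213.33826031] [-1.79939528e+02 -5.37080221e-04  2.59970732e+01] 91.22677494723659 0.1 18.8
```

View pics/scene0.png

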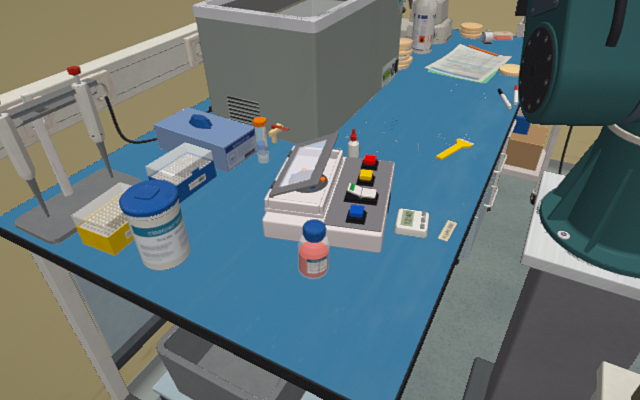

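View pics/top0.png

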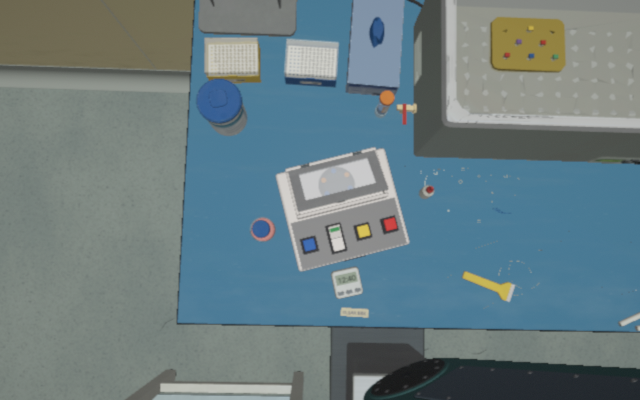

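```bash
cat > h.py <<'E'
import numpy as np
def ray(f,px,z):
    d=f["R"].T@np.array([(px[0]-f["cx"])/f["fx"],(px[1]-f["cy"])/f["fy"],1]);c=-f["R"].T@f["t"]
    return c+d*(z-c[2])/d[2]
def proj(f,X):
    p=f["R"]@np.array(X)+f["t"];return np.array([f["fx"]*p[0]/p[2]+f["cx"],f["fy"]*p[1]/p[2]+f["cy"]])
E
python3 - <<'E'
import pickle,cv2,numpy as np
from h import *
from scipy.optimize import least_squares
d=pickle.load(open("d.pkl","rb"))
hue={"blue":(100,130),"yellow":(18,32),"red":(0,8)}
near={"top":{"blue":(310,244),"yellow":(363,231),"red":(390,225)},"scene":{"blue":(356,213),"yellow":(366,176),"red":(370,160)}}
obs=[]
for n,f in d.items():
    hsv=cv2.cvtColor(f["color"],cv2.COLOR_RGB2HSV)
    for k,(u,v) in near[n].items():
        m=cv2.inRange(hsv,(hue[k][0],150,150 if k!="blue" else 90),(hue[k][1],255,255))
        w=np.zeros_like(m);w[v-12:v+13,u-12:u+13]=1;ys,xs=np.nonzero(m*w)
        p=(xs.mean(),ys.mean());X=ray(f,p,77 if n=="top" else 74);print(n,k,p,len(xs),X.round(1))
        if n=="top":obs.append((k,X))
oy={"blue":93,"yellow":-31,"red":-93}
def R(a):return np.array([[np.cos(a),-np.sin(a)],[np.sin(a),np.cos(a)]])
r=least_squares(lambda q:np.concatenate([q[:2]+R(q[2])@[0,oy[k]]-X[:2] for k,X in obs]),[500,0,.2])
c,a=r.x[:2],r.x[2];print("row",c,np.degrees(a),r.fun.round(1))
# deck outer front corners seen in top (299,269),(408,244) z=55 approx
f=d["top"];
for p in[(301,268),(407,243)]:print("corner own",(R(-a)@(ray(f,p,55)[:2]-c)).round(1))
g=ray(f,(334,229),80)[:2];print("green own",R(-a)@(g-c))
for n,o in[("rocker",(0,31)),("on+5",(20,31)),("yellow",(0,-31)),("lid60 if row -57",(102,0))]:print(n,(c+R(a)@o).round(1))
for n,p,z in[("reag",(262,229),104),("drop",(428,190),85),("timer",(347,283),21)]:print(n,ray(f,p,z).round(0))
im=f["color"][140:280,260:420,::-1];im2=d["scene"]["color"][120:250,250:410,::-1]
cv2.imwrite("pics/c.png",np.vstack([cv2.resize(im[:130],(660,300+0),interpolation=2),cv2.resize(im2,(660,300),interpolation=2)]))
E
```

```text
scene blue (np.float64(356.1194968553459), np.float64(210.67295597484278)) 159 [443.5 272.8  74. ]
scene yellow (np.float64(365.73728813559325), np.float64(174.14406779661016)) 118 [476.9 152.9  74. ]
scene red (np.float64(369.3734939759036), np.float64(159.3734939759036)) 83 [493.2  96.1  74. ]
top blue (np.float64(308.83478260869566), np.float64(244.40869565217392)) 115 [444.8 270.3  77. ]
top yellow (np.float64(364.2), np.float64(230.1)) 10 [479.4 148.6  77. ]
top red (np.float64(390.0569105691057), np.float64(223.8130081300813)) 123 [494.9  91.2  77. ]
row [470.22822683 180.0066952 ] 15.655188529548072 [ 0.3 -0.8 -0.8  1.5  0.5 -0.7]
corner own [-45.9 123.4]
corner own [ -50.8 -121.9]
green own [18.99999983 31.84069688]
rocker [461.9 209.9]
on+5 [481.1 215.3]
yellow [478.6 150.2]
lid60 if row -57 [568.4 207.5]
reag [474. 372. 104.]
drop [572.   8.  85.]
timer [361. 181.  21.]
```

View pics/c.png

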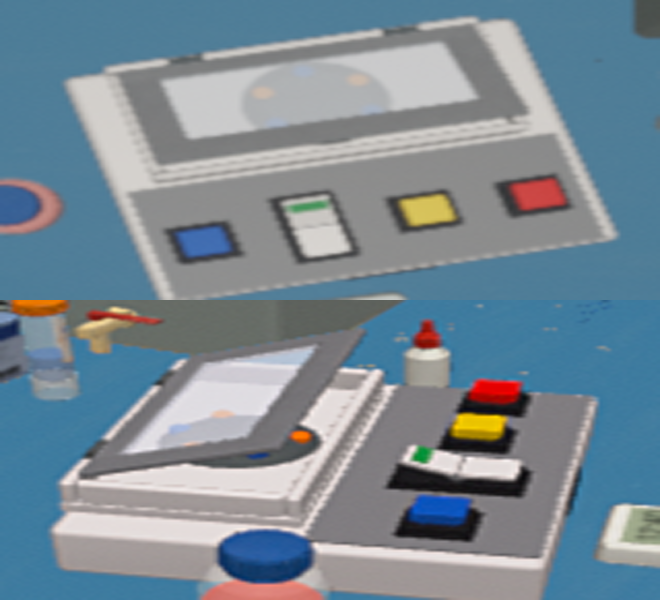

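The top image gives the row, left to right, as blue (309,244), rocker (337,237) with its green mark at (334,229) towards the lid, yellow (364,230) and red (390,224). The lid is open at about 0.6 rad. I'll go round the front of the water bath with the fingers shut.

Request:
carry_out(deltas=[{"xyz": [37, -33, 0], "delta_rot": [0, 0, 3], "fingers": 0}, {"xyz": [74, -66, 0], "delta_rot": [0, 0, 6], "fingers": 0}, {"xyz": [110, -99, 0], "delta_rot": [0, 0, 9], "fingers": 0}, {"xyz": [147, -132, 0], "delta_rot": [0, 0, 10.3], "fingers": 0}, {"xyz": [184, -165, 0], "delta_rot": [0, 0, 10.3], "fingers": 0}, {"xyz": [217, -195, 0], "delta_rot": [0, 0, 10.3], "fingers": 0}, {"xyz": [250, -225, 0], "delta_rot": [0, 0, 10.3], "fingers": 0}, {"xyz": [250, -225, 0], "delta_rot": [0, 0, 10.3], "fingers": 0}])

```text
clock: 0.9
tool_pos: [433.8, -313.5, 213.7]
eef_rot: [-179.9, 0.0, 15.9]
force: [0.2, -0.2, 0.5]
finger_gap: 30.0
grasp_force: 0.0
```

Request:
carry_out(deltas=[{"xyz": [24, -44, 0], "delta_rot": [0, 0, 0], "fingers": 0}, {"xyz": [48, -88, 0], "delta_rot": [0, 0, 0], "fingers": 0}, {"xyz": [72, -132, 0], "delta_rot": [0, 0, 0], "fingers": 0}, {"xyz": [94, -176, 0], "delta_rot": [0, 0, 0], "fingers": 0}, {"xyz": [112, -220, 0], "delta_rot": [0, 0, 0], "fingers": 0}, {"xyz": [128, -265, 0], "delta_rot": [0, 0, 0], "fingers": 0}, {"xyz": [142, -310, 0], "delta_rot": [0, 0, 0], "fingers": 0}, {"xyz": [154, -338, 0], "delta_rot": [0, 0, 0], "fingers": 0}])

```text
clock: 1.7
tool_pos: [489.3, 51.9, 213.9]
eef_rot: [-180.0, 0.0, 15.8]
force: [-0.2, -0.8, 0.3]
finger_gap: 0.5
grasp_force: 0.0
```

Request:
carry_out(deltas=[{"xyz": [30, -33, 0], "delta_rot": [0, 0, 0], "fingers": 0}, {"xyz": [60, -66, 0], "delta_rot": [0, 0, 0], "fingers": 0}, {"xyz": [90, -99, 0], "delta_rot": [0, 0, 0], "fingers": 0}, {"xyz": [118, -130, 0], "delta_rot": [0, 0, 0], "fingers": 0}, {"xyz": [118, -130, 0], "delta_rot": [0, 0, 0], "fingers": 0}, {"xyz": [118, -130, 20], "delta_rot": [0, 0, 0], "fingers": 0}, {"xyz": [118, -130, 40], "delta_rot": [0, 0, 0], "fingers": 0}, {"xyz": [118, -130, 40], "delta_rot": [0, 0, 0], "fingers": 0}])

```text
clock: 2.5
tool_pos: [566.6, 205.6, 171.4]
eef_rot: [180.0, 0.2, 15.7]
force: [0.0, 0.2, 0.6]
finger_gap: 0.3
grasp_force: 0.0
```

Run:
```python
from workcell import robot
import cv2,numpy as np
a=robot.grab_frame("scene")["color"][80:250,230:430,::-1];b=robot.grab_frame("wrist")["color"][:,:,::-1]
cv2.imwrite("pics/l1.png",np.vstack([cv2.resize(a,(400,340),interpolation=2),cv2.resize(b,(400,250))]))
```

```text
(no output)
```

View pics/l1.png

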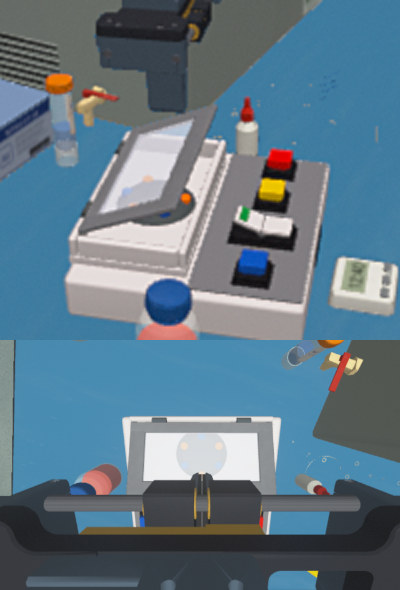

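The fingertips are above the middle of the open lid and clear of everything, so I'm pressing down.

Request:
carry_out(deltas=[{"xyz": [0, 0, 12], "delta_rot": [0, 0, 0], "fingers": 0}, {"xyz": [0, 0, 24], "delta_rot": [0, 0, 0], "fingers": 0}, {"xyz": [0, 0, 36], "delta_rot": [0, 0, 0], "fingers": 0}, {"xyz": [0, 0, 47], "delta_rot": [0, 0, 0], "fingers": 0}, {"xyz": [0, 0, 58], "delta_rot": [0, 0, 0], "fingers": 0}, {"xyz": [0, 0, 68], "delta_rot": [0, 0, 0], "fingers": 0}, {"xyz": [0, 0, 76], "delta_rot": [0, 0, 0], "fingers": 0}, {"xyz": [0, 0, 76], "delta_rot": [0, 0, 0], "fingers": 0}])

```text
clock: 3.4
tool_pos: [567.6, 206.6, 96.7]
eef_rot: [180.0, 0.1, 15.7]
force: [-0.4, 0.4, 0.2]
finger_gap: 0.5
grasp_force: 0.0
```

Request:
carry_out(deltas=[{"xyz": [0, 0, 4], "delta_rot": [0, 0, 0], "fingers": 0}, {"xyz": [0, 0, 7], "delta_rot": [0, 0, 0], "fingers": 0}, {"xyz": [0, 0, 9], "delta_rot": [0, 0, 0], "fingers": 0}, {"xyz": [0, 0, 9], "delta_rot": [0, 0, 0], "fingers": 0}])

```text
clock: 3.8
tool_pos: [568.2, 206.8, 89.2]
eef_rot: [180.0, 0.0, 15.7]
force: [-2.8, -0.4, 3.7]
finger_gap: 0.7
grasp_force: 1.7
```

Request:
carry_out(deltas=[{"xyz": [0, 0, 1.5], "delta_rot": [0, 0, 0], "fingers": 0}, {"xyz": [0, 0, 1.5], "delta_rot": [0, 0, 0], "fingers": 0}, {"xyz": [0, 0, 1.5], "delta_rot": [0, 0, 0], "fingers": 0}])

```text
clock: 4.1
tool_pos: [568.2, 206.9, 89.0]
eef_rot: [-180.0, 0.0, 15.7]
force: [-11.4, -3.4, 24.6]
finger_gap: 0.2
grasp_force: 12.6
```

Request:
carry_out(deltas=[{"xyz": [0, 0, -20], "delta_rot": [0, 0, 0], "fingers": 0}, {"xyz": [0, 0, -40], "delta_rot": [0, 0, 0], "fingers": 0}, {"xyz": [-28, -11, -40], "delta_rot": [0, 0, 0], "fingers": 0}, {"xyz": [-56, -22, -40], "delta_rot": [0, 0, 0], "fingers": 0}, {"xyz": [-82, -33, -40], "delta_rot": [0, 0, 0], "fingers": 0}, {"xyz": [-82, -33, -30], "delta_rot": [0, 0, 0], "fingers": 0}, {"xyz": [-82, -33, -18], "delta_rot": [0, 0, 0], "fingers": 0}, {"xyz": [-82, -33, -15], "delta_rot": [0, 0, 0], "fingers": 0}])

```text
clock: 4.9
tool_pos: [480.5, 216.2, 101.1]
eef_rot: [180.0, 0.1, 15.7]
force: [-0.2, -0.7, 0.6]
finger_gap: 0.6
grasp_force: 0.0
```

Run:
```python
from workcell import robot
import cv2,numpy as np
from h import *
f=robot.grab_frame("scene");a=f["color"][110:250,240:440,::-1]
b=robot.grab_frame("wrist")["color"][:,:,::-1]
cv2.imwrite("pics/l2.png",np.vstack([cv2.resize(a,(800,560),interpolation=2)]))
s=robot.read_state();print(s["tool_pos"],(proj(f,s["tool_pos"])-[240,110])*4)
for p in[(460.5,212,73),(480,217,73),(461.9,209.9,73)]:print(p,(proj(f,p)-[240,110])*4)
```

```text
[480.64031547 216.1623815  101.58708761] [445.28140049 271.58760798]
(460.5, 212, 73) [484.87703138 326.12432976]
(480, 217, 73) [444.45118542 320.9521215 ]
(461.9, 209.9, 73) [484.02361519 323.14341519]
```

View pics/l2.png

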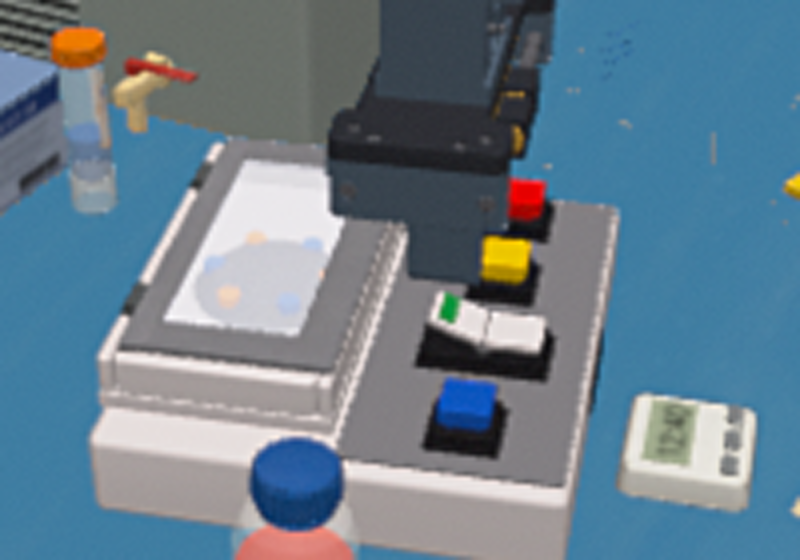

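The lid is flat shut, and the finger is over the ON half of the rocker (wing at about (462,315) in the crop, pivot at (486,333)). I'm pressing down.

Request:
carry_out(deltas=[{"xyz": [0, -1.5, 8], "delta_rot": [0, 0, 0], "fingers": 0}, {"xyz": [0, -1.5, 16], "delta_rot": [0, 0, 0], "fingers": 0}, {"xyz": [0, -1.5, 21], "delta_rot": [0, 0, 0], "fingers": 0}, {"xyz": [0, -1.5, 25], "delta_rot": [0, 0, 0], "fingers": 0}, {"xyz": [0, -1.5, 28], "delta_rot": [0, 0, 0], "fingers": 0}, {"xyz": [0, -1.5, 29], "delta_rot": [0, 0, 0], "fingers": 0}, {"xyz": [0, -1.5, 29.5], "delta_rot": [0, 0, 0], "fingers": 0}, {"xyz": [0, -1.5, 29.5], "delta_rot": [0, 0, 0], "fingers": 0}])

```text
clock: 5.8
tool_pos: [479.9, 217.8, 73.2]
eef_rot: [180.0, 0.0, 15.7]
force: [-0.6, -0.4, 3.1]
finger_gap: 0.7
grasp_force: 1.9
```

Request:
carry_out(deltas=[{"xyz": [0, 0, 1], "delta_rot": [0, 0, 0], "fingers": 0}, {"xyz": [0, 0, 1.5], "delta_rot": [0, 0, 0], "fingers": 0}, {"xyz": [0, 0, 1.5], "delta_rot": [0, 0, 0], "fingers": 0}])

```text
clock: 6.1
tool_pos: [480.0, 217.9, 72.9]
eef_rot: [180.0, 0.0, 15.7]
force: [-8.8, -4.7, 30.3]
finger_gap: 0.4
grasp_force: 15.1
```

Request:
carry_out(deltas=[{"xyz": [0, 0, -18], "delta_rot": [0, 0, 0], "fingers": 0}, {"xyz": [0, 0, -36], "delta_rot": [0, 0, 0], "fingers": 0}, {"xyz": [-7, 21, -36], "delta_rot": [0, 0, 0], "fingers": 0}, {"xyz": [-14, 42, -36], "delta_rot": [0, 0, 0], "fingers": 0}, {"xyz": [-20, 63, -36], "delta_rot": [0, 0, 0], "fingers": 0}, {"xyz": [-20, 63, -25], "delta_rot": [0, 0, 0], "fingers": 0}, {"xyz": [-20, 63, -18], "delta_rot": [0, 0, 0], "fingers": 0}, {"xyz": [-20, 63, -18], "delta_rot": [0, 0, 0], "fingers": 0}])

```text
clock: 6.9
tool_pos: [476.9, 152.0, 88.3]
eef_rot: [-180.0, 0.1, 15.7]
force: [-0.2, -1.1, 0.1]
finger_gap: 0.2
grasp_force: 0.0
```

Run:
```python
from workcell import robot
import cv2,numpy as np
f=robot.grab_frame("scene");a=f["color"][110:250,240:440,::-1]
cv2.imwrite("pics/l3.png",cv2.resize(a,(800,560),interpolation=2))
print(robot.read_state()["tool_pos"])
```

```text
[477.20575886 152.17768974  88.78287751]
```

View pics/l3.png

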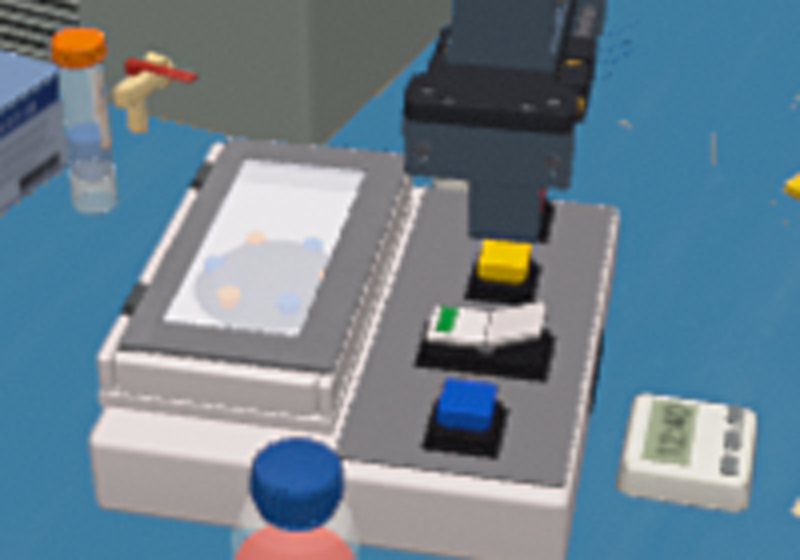

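The lid is shut, the rocker is on (its ON half lies level at about (458,325)), and the finger is centred over the yellow key at (505,260). I'm pressing it and holding.

Request:
carry_out(deltas=[{"xyz": [0, 0, 6], "delta_rot": [0, 0, 0], "fingers": 0}, {"xyz": [0, 0, 11], "delta_rot": [0, 0, 0], "fingers": 0}, {"xyz": [0, 0, 14], "delta_rot": [0, 0, 0], "fingers": 0}, {"xyz": [0, 0, 16], "delta_rot": [0, 0, 0], "fingers": 0}, {"xyz": [0, 0, 18], "delta_rot": [0, 0, 0], "fingers": 0}, {"xyz": [0, 0, 18.5], "delta_rot": [0, 0, 0], "fingers": 0}, {"xyz": [0, 0, 18.5], "delta_rot": [0, 0, 0], "fingers": 0}, {"xyz": [0, 0, 18.5], "delta_rot": [0, 0, 0], "fingers": 0}])

```text
clock: 7.75
tool_pos: [477.6, 151.9, 71.2]
eef_rot: [-180.0, 0.0, 15.7]
force: [-3.7, 3.0, 6.9]
finger_gap: 0.3
grasp_force: 3.6
```

Request:
carry_out(deltas=[{"xyz": [0, 0, 0.4], "delta_rot": [0, 0, 0], "fingers": 0}, {"xyz": [0, 0, 0.4], "delta_rot": [0, 0, 0], "fingers": 0}, {"xyz": [0, 0, 0.4], "delta_rot": [0, 0, 0], "fingers": 0}, {"xyz": [0, 0, 0.4], "delta_rot": [0, 0, 0], "fingers": 0}])

```text
clock: 8.15
tool_pos: [477.7, 151.9, 71.0]
eef_rot: [-180.0, 0.0, 15.7]
force: [-5.9, 1.9, 13.7]
finger_gap: 0.5
grasp_force: 6.7
```

```bash
python3 -c "
from workcell import robot
print(robot.sign_off())"
```

```text
the job is handed in; nothing more can be done
None
```

I shut the lid, tipped the rocker fully on, and handed the job in at about 8 s with the finger holding the yellow key right down (tool at 71 mm, about 14 N); the red and blue keys, the bottles and the timer were not touched, and the hand-in call returned no verdict.

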